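# Close the casting ring and pin its gate

## Robot

A 7-joint arm with a two-finger parallel gripper is mounted at the origin on a cart in front of the work surface, level with it; the furniture and walls round the work are solid. World frame = base frame: x ahead of the robot, y to its left, z up, the work surface at z = 0. Lengths are in m, angles in degrees, forces in N, time in s.
With the tool pointing down it reaches from about 0.425 to 0.875 m from the base axis. Payload 4.7 kg.
Tool frame: the origin (TCP) lies at the very end of the fingers, on their centre line; the grasp point (between the pads) lies 19 mm behind it; z points along the fingers, y is the line along which they close (so a half turn about z gives the same grasp; the last joint's range is limited). The gripper opens to 87 mm and grips with 3 to 60 N. Pads are 19 mm wide; open, the fingers measure 117 mm over their backs; the gripper's body (75 mm by 190 mm) begins 51 mm behind the grasp point.
Start: joints at [0.808, 18.392, -4.016, 83.108, 1.295, 78.541, -3.26], TCP at [0.65, -0, 0.223] pointing down, gripper open.
Joint ranges: [-163.93, 163.93], [-17.29, 119.83], [-79.2, 71.16], [3.27, 140.29], [-89.18, 269.18], [5.43, 117.66], [-154.24, 154.24]. Speed limits (degrees/s): [147.25, 147.25, 180, 180, 180, 180, 180].

## Interface

Orientations are given as [roll, pitch, yaw] about the fixed x, y, z axes, in that order (R = Rz(yaw) Ry(pitch) Rx(roll)).
In Python, from cell import telemetry, cams, env gives the robot as it stands.
- The arm moves only by the tool arm_command, never from a script. Its argument "series" is text: rows parted by semicolons, each of 5 numbers parted by spaces: the shift along the tool's x, y, z in mm, then the turn about the tool's z in rad, then the closure in counts, from 0 (fully open) to 255 (shut). A call has 1 to 20 rows; each row shifts and turns the commanded pose from where the row before left it, along the tool's axes as they then stand; what a row does not reach is not made up. A row lasts 1/12 s, in which the tool goes at most 41.7 mm and 7.16 degrees, less where a joint would pass 70% of its speed; a pose out of reach is approached as far as the arm can. A call is refused whole if a number of a shift passes 41.7 or a number of a turn 0.125, either way. A call with a gripper value outside its range is refused whole. The fingers move at their own pace and stop on an object; "squeeze" is the grip in N (left out, the last holds). Time passes only in rows, so rows that do not move let the fingers close. It gives the time, the measured TCP pose, the force, the opening and the grip force at its end, in the units of the state.
- telemetry.get_obs(): the state, without advancing time (a new reading comes with each control period).
- cams.read_camera(name): name is "scene" or "side" or "wrist"; returns the picture (480x640x3 uint8, blue, green, red); there is no depth.
- cams.calibration(name): a dict with "K" (3x3 intrinsics, pixels), "dist" ([k1, k2, p1, p2, k3] as OpenCV has them; the pictures are not rectified), "origin" and "rotation" of the camera in the world; the wrist camera has in their place "hand_eye" (4x4, takes a point from camera to tool coordinates, whose origin is the TCP and whose axes are the flange's). Camera axes: x right, y down, z forward; pixel columns grow to the right and rows downward; lengths in m; the calibration is good to about 2 mm. A picture is of the moment at which its call begins: read the wrist's pose just before it. calibration takes no time and is no camera call.
- env.sign_off(): hands the job in; it is judged then, once.
The state is a dict: "time_s": time; "qpos": joint angles; "joint_velocities": joint speeds; "effort": joint torques, N m; "tool_pos": TCP position; "tool_rot": TCP orientation; "force": force on the tool from outside, world axes, zero at the start; "wrist_torque": the same for the moment, N m; "grip_width": finger opening in m; "grasp_force": force on a finger pad.
Only numpy, scipy, OpenCV 4.12 (cv2) and the standard library are available. Lean on these libraries where they do the work, as an engineer would, in place of code of your own. Each camera call takes 0.05 s, during which the arm holds its last target. There are 200 camera calls.

## Task

Get the casting ring ready for plaster: push its hinged gate shut against the rubber seal so that the gate's eye lies between the two ears, then pass the slimmer of the two pins from the rack down through the upper ear, the eye and the lower ear until its collar sits flat on the upper ear, and let go. The eye is sprung and stands a little short of the ears, so the pin has to draw it in, and the ear bracket is never set in quite the same place, so feel for the hole and push gently. Leave the bowl inside the ring, the thicker pin and the tools lying about as they are.

Things in the scene. Friction and masses are not known exactly. Their poses are not given: they have to be found in the camera images.
- ring: Plywood casting board, 215 (x) x 292 (y) x 18 mm, fixed to the table, with a steel casting ring, 150 mm inside, rim 88 mm above the table. Origin on the table under the ring's centre, z up. The +x half of the ring is fixed; the -x half, towards the robot, is the gate. Hinge on the +y side, lock on the -y side. Nothing here is taller than 91 mm.
- lock_nominal (a point): On the ring, x 0, y -140, z 86 mm: nominal middle of the upper ear's top. The two steel ears are collars 29 mm across with an upright 15.5 mm hole; upper ear z 74 to 86 mm, lower 42 to 54 mm. Their common bracket is bolted on through slots: both holes together lie up to 10 mm off this point, either way along the ring's y, not along x. Find the hole by feel or sight.
- ring_hinge (a point): The gate's upright hinge axis, on the ring at x 0, y +95 mm, at rim height (88 mm).
- gate (a joint): Gate angle, rad: 0 fully shut on its rubber seal (a firm stop), growing as it swings out towards the robot (clockwise from above). The hinge is stiff: about 2 N at the handle moves the gate and it stays where it is left. Even half a degree short of shut can leave the eye too far out for the pin to catch, so press it home until you feel the stop.
- gate_eye (a point): Centre of the gate's eye: a level loop of 12 mm round steel bar, 64 mm above the table, 235 mm from the hinge. Opening 16 mm wide (ring x when shut), 38 mm long (ring y, to suit every bracket setting); 40 x 62 mm outside. It sits on a spring: with the gate shut it stands 3 mm short (-x) of the ears' axis and gives up to 7 mm towards +x (4 N to start, 1.5 N a mm): the pin draws it in.
- gate_handle (a point): Middle of the upright bar of the gate's grab handle: round, 11 mm thick, straight from 42 to 78 mm above the table, 90 mm with its bends, on the gate's outside; 31 mm clear between bar and gate. With the gate shut: x -78, y -83 mm on the ring, so x -78, y -178 mm from the hinge axis, about which it swings. This point is 60 mm above the table.
- pin: The slimmer steel pin, 80 to 140 g, upright in one hole of the rack. Origin: centre of its collar's underside, z up along the pin. Shank 14 mm thick, 56 mm long below the origin, its last 5 mm tapering to a blunt nose 11 mm across. Collar 28 mm across, 5 mm high. Above it a flat grip, z 5 to 45 mm, 10 mm thick along the pin's x, 26 mm wide along its y.
- spare_pin: The thicker pin, of a larger ring: shank 19 mm, too thick for the ears; collar 38 mm across; flat grip 14 x 36 x 40 mm. It hangs in the other hole of the rack. Origin and axes as for the pin. To be left alone.
- pin_rack: Wooden pin rack, fixed to the table: 150 (x) x 66 (y) mm, top 74 mm above the table, origin on the table under its centre. Two holes, 40 mm either side of the centre along x; the pins hang in them by their collars, loose sideways, flat grips roughly along the rack's long side. Which pin is in which hole varies.
- model_bowl: White bisque bowl, 104 mm wide, 43 mm high, upside down on the board inside the ring: the model to be moulded. Origin at its foot, here on top. To be left alone.
- panel_edge (a point): Front edge of a tall upright wooden panel, part of the bench: 19 mm thick (y), it runs from here 0.36 m back (+x) and from the table to 0.8 m up, left of the ring. Keep the arm clear of it; this point is 0.2 m above the table.
- spanner: Open-ended spanner, 180 mm long, lying on the table in front of the upright wooden panel, left of the ring. To be left alone.
- calipers: Steel calipers, 124 x 72 mm, lying at the left back of the table. To be left alone.
Things that resemble listed ones, but are neither listed nor needed, are in the scene too. What is shaped like the pin but purple is not meant.

How it is judged:
By the outcome, as a careful person would: the job done as asked, in the order asked, and still so for the second after the job is handed in, with the robot touching nothing.
It also fails if it takes over 72 s, if anything falls off the work surface, if the arm or the gripper's body presses on something with over 40 N, if the wrist force passes 120 N, or if a joint passes its speed limit or range.

## Working session

There is one attempt and no reset: what is moved stays moved. The work goes in short steps, Python scripts to look and compute and a tool call to move; the robot and the scene stay as the last step left them, time stands still between calls to the robot, and variables do not carry over. Pictures are saved under pics/ and viewed, at most 10 in all, crops included, and the job is handed in when it is done.

Besides the shell and the picture viewer there is one more tool, called in YAML: its name, and indented under it one key for each argument. arm_command: Moves the arm, as the interface text tells. Its arguments: {"type":"object","properties":{"series":{"type":"string"},"squeeze":{"type":"number"}},"required":["series"]}

```bash
mkdir -p pics; cat > h.py <<'E'
import numpy as np,cv2
from cell import telemetry,cams,env
from scipy.spatial.transform import Rotation as R
def snap(n,f):
    o=telemetry.get_obs(); im=cams.read_camera(n); cv2.imwrite('pics/'+f+'.png',im); return o,im
def cam(n,o=None):
    c=cams.calibration(n);K=np.array(c['K']);d=np.array(c['dist'])
    if n=='wrist':
        T=np.eye(4);T[:3,:3]=R.from_euler('xyz',o['tool_rot'],degrees=True).as_matrix();T[:3,3]=o['tool_pos']
        T=T@np.array(c['hand_eye']);return K,d,T[:3,3],T[:3,:3]
    return K,d,np.array(c['origin']),np.array(c['rotation'])
def ray(C,uv):
    K,d,o,r=C;p=cv2.undistortPoints(np.array([[uv]],float),K,d)[0,0];v=r@np.array([p[0],p[1],1]);return o,v/np.linalg.norm(v)
def onz(C,uv,z):
    o,v=ray(C,uv);return o+v*(z-o[2])/v[2]
def tri(*cu):
    A=np.zeros((3,3));b=np.zeros(3);L=[ray(C,u) for C,u in cu]
    for o,v in L:
        P=np.eye(3)-np.outer(v,v);A+=P;b+=P@o
    x=np.linalg.solve(A,b);return x,[np.linalg.norm((np.eye(3)-np.outer(v,v))@(x-o)) for o,v in L]
def proj(C,X):
    K,d,o,r=C;return cv2.projectPoints(np.array([X],float),cv2.Rodrigues(r.T)[0],-r.T@o,K,d)[0][0,0]
E
python3 - <<'E'
from h import *
for n in('scene','side','wrist'):
    o,_=snap(n,n+'0');C=cam(n,o);print(n,C[2].round(3),C[3][:,2].round(2))
print(telemetry.get_obs())
E
```

```text
Traceback (most recent call last):
IndexError: too many indices for array: array is 1-dimensional, but 2 were indexed
```

View pics/scene0.png

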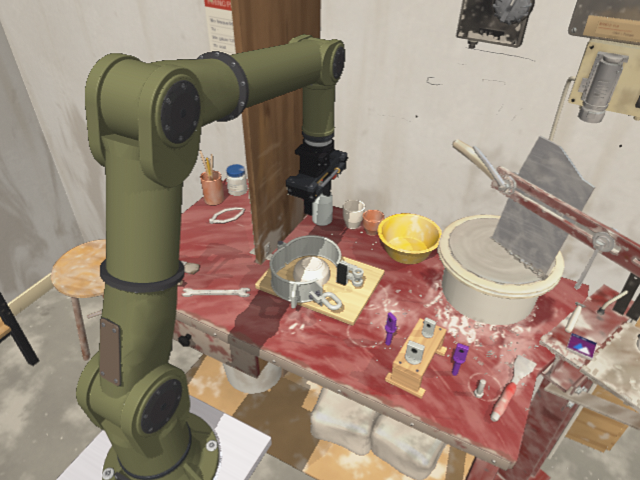

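The scene view shows the ring at about (310,268), the lock ears near (350,275), the open gate with its eye near (322,298), and the rack at about (418,358) with two pins. The purple decoys are at (391,328) and (460,358). The calibration's rotation isn't a matrix, so I'll check its format.

```bash
python3 - <<'E'
from h import *
print(cams.calibration('scene'))
for n in('side','wrist'):
    snap(n,n+'0');print(cams.calibration(n))
print(telemetry.get_obs())
E
```

```text
{'K': array([[499.27985838,   0.        , 317.0645082 ],
       [  0.        , 499.27985838, 248.35119103],
       [  0.        ,   0.        ,   1.        ]]), 'dist': array([-0.00333712,  0.        ,  0.        ,  0.        ,  0.        ]), 'origin': array([-0.28294656, -0.4890758 ,  0.96265118]), 'rotation': array([-130.30857328,   -0.41718632,  -62.02739182])}
{'K': array([[622.64371678,   0.        , 323.45374054],
       [  0.        , 622.64371678, 244.42901951],
       [  0.        ,   0.        ,   1.        ]]), 'dist': array([-0.15558327,  0.        ,  0.        ,  0.        ,  0.        ]), 'origin': array([-0.21190121,  1.025626  ,  1.25543937]), 'rotation': array([-1.29834132e+02,  3.10517608e-02, -1.43438743e+02])}
{'K': array([[420.69980855,   0.        , 326.39575648],
       [  0.        , 420.69980855, 242.85143787],
       [  0.        ,   0.        ,   1.        ]]), 'dist': array([-0.03648049,  0.        ,  0.        ,  0.        ,  0.        ]), 'hand_eye': array([[-3.95607273e-06, -9.63243813e-01, -2.68628661e-01,
         7.38719164e-02],
       [ 9.99998618e
[... 257 characters left out ...]
os': array([ 0.80648439, 18.42883156, -4.01484109, 83.15864298,  1.29516831,
       78.54035948, -3.26015618]), 'joint_velocities': array([ 0.00673759, -0.11341571, -0.06244682, -0.16428281, -0.01883788,
        0.12242455, -0.01985453]), 'effort': array([ 2.16972071e-04, -4.91794288e+01, -4.04079035e-01, -3.12878716e+01,
       -6.39387709e-02,  4.04033612e-02,  9.90178205e-05]), 'tool_pos': array([ 6.49587109e-01, -4.00953125e-05,  2.21719795e-01]), 'tool_rot': array([-1.79917388e+02,  5.41570107e-03,  9.00021307e+01]), 'force': array([ 0.10078337,  0.18815407, -0.20111382]), 'wrist_torque': array([0.02264847, 0.09341078, 0.03686226]), 'grasp_force': 0.0, 'grip_width': 0.08712091100843267}
```

View pics/side0.png

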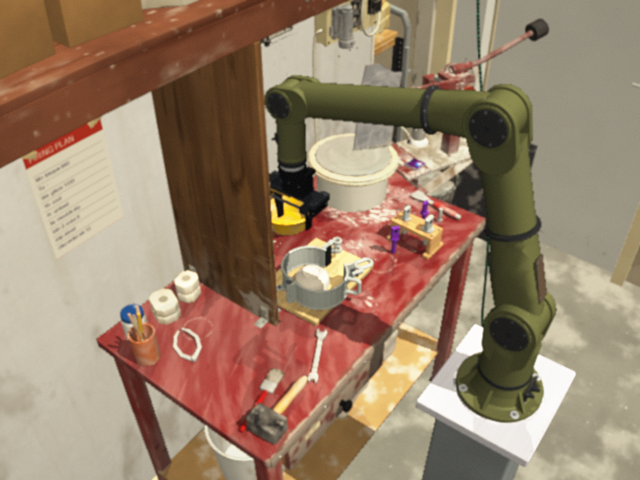

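View pics/wrist0.png

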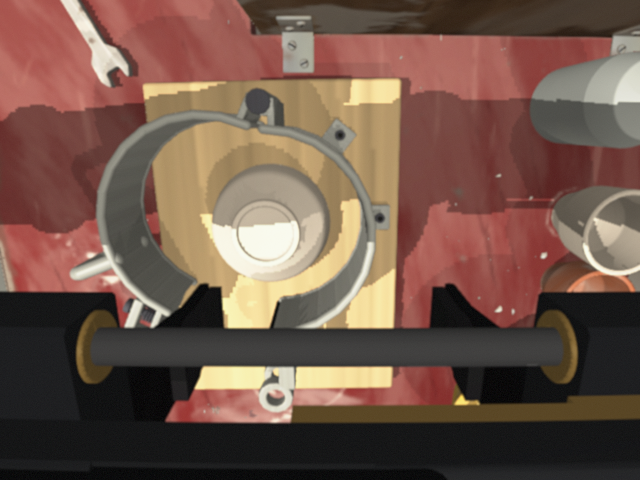

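The wrist view from above shows the board corners at (144,84), (400,79) and (391,387), and the hinge at (258,103). The ear collar is at (276,395). The gate is swung out to the left, with its handle near (92,265). In the side view the rack is at about (417,232), with pins near (407,215) and (430,225).

```bash
sed -i "s/return K,d,np.array(c\['origin'\]),np.array(c\['rotation'\])/return K,d,np.array(c['origin']),R.from_euler('xyz',c['rotation'],degrees=True).as_matrix()/" h.py
python3 - <<'E'
from h import *
o=telemetry.get_obs();W=cam('wrist',o);S=cam('scene');D=cam('side')
print(S[3][:,2],W[2],W[3][:,2])
for uv in((144,84),(400,79),(391,387)):print('board',onz(W,uv,.018).round(4))
print('hinge',onz(W,(258,103),.088).round(4),'ear',onz(W,(276,395),.086).round(4))
print('bar',onz(W,(92,265),.078).round(4))
for uv in((428,322),(413,346)):print('pin scene',onz(S,uv,.115).round(4))
for uv in((407,211),(430,221)):print('pin side',onz(D,uv,.115).round(4))
for uv in((391,312),(460,345)):print('purple',onz(S,uv,.1).round(4))
sc=cv2.imread('pics/scene0.png')[290:400,330:480];sd=cv2.imread('pics/side0.png')[180:290,330:480]
cv2.imwrite('pics/c.png',np.vstack([cv2.resize(a,None,fx=2.7,fy=2.7,interpolation=2) for a in(sc,sd)]))
E
```

```text
[ 0.67569112  0.35352376 -0.64688674] [0.65023766 0.07384722 0.38433881] [ 2.21752463e-04 -2.68719699e-01 -9.63218394e-01]
board [0.4995 0.108  0.018 ]
board [0.7107 0.1112 0.018 ]
board [ 0.7153 -0.1788  0.018 ]
hinge [0.6043 0.0888 0.088 ] ear [ 0.6088 -0.1395  0.086 ]
bar [ 0.4683 -0.0295  0.078 ]
pin scene [ 0.4956 -0.3641  0.115 ]
pin scene [ 0.4153 -0.3574  0.115 ]
pin side [ 0.4924 -0.3531  0.115 ]
pin side [ 0.4109 -0.3513  0.115 ]
purple [ 0.498  -0.2761  0.1   ]
purple [ 0.4789 -0.4446  0.1   ]
```

View pics/c.png

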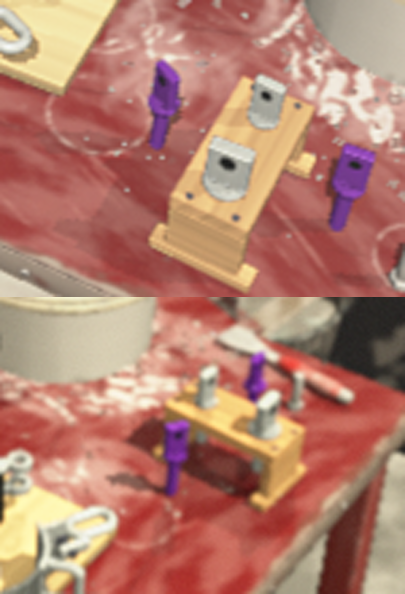

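The crop shows the rack's far pin (scene 428,322) with the narrower grip and collar, so that is the slim pin. The near pin (scene 413,346) is thicker. A crop of the handle comes next.

```bash
python3 - <<'E'
from h import *
a=cv2.resize(cv2.imread('pics/wrist0.png')[220:420,50:310],None,fx=3,fy=3,interpolation=2)[:, :780]
b=cv2.resize(cv2.imread('pics/scene0.png')[225:325,240:395],None,fx=5,fy=5,interpolation=2)
cv2.imwrite('pics/d.png',a);cv2.imwrite('pics/e.png',b)
E
```

```text
(no output)
```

View pics/d.png

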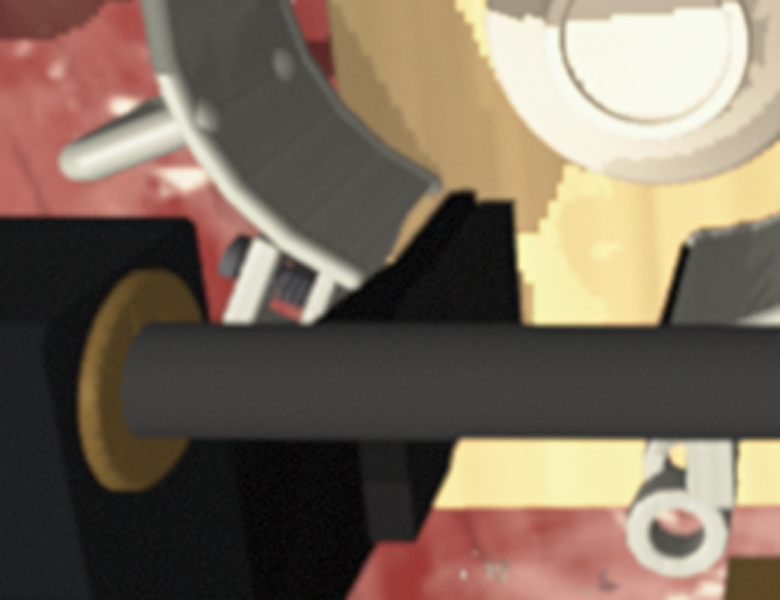

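View pics/e.png

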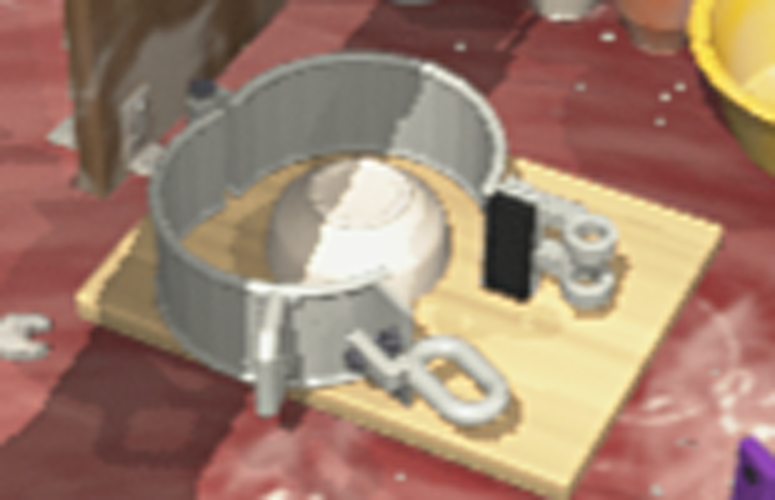

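In the wrist crop the handle bar's top bend is at about wrist pixel (76,272), and the ear hole at about (276,397). In the scene crop the ear top is at about (357.6,272.2), the handle bar's middle at about (293.5,297), and the eye at about (332,301).

```bash
python3 - <<'E'
from h import *
o=telemetry.get_obs();W=cam('wrist',o);S=cam('scene');D=cam('side')
print('ear',tri((W,(275.8,397)),(S,(357.6,272.2))), onz(W,(275.8,397),.086),onz(S,(357.6,272.2),.086))
print('hinge',tri((W,(258,103)),(S,(281.4,242.5))))
h=np.array([.6043,.0888])
for z in(.078,.084):
  b=onz(W,(76,272),z);print('bar',b.round(4),np.linalg.norm(b[:2]-h),np.degrees(np.arctan2(*(b[:2]-h)[::-1])))
b=onz(S,(293.5,297),.06);print('bar S',b.round(4),np.linalg.norm(b[:2]-h),np.degrees(np.arctan2(*(b[:2]-h)[::-1])))
b=onz(S,(332,301),.064);print('eye S',b.round(4),np.linalg.norm(b[:2]-h),np.degrees(np.arctan2(*(b[:2]-h)[::-1])))
E
```

```text
ear (array([ 0.60672866, -0.14446479,  0.07967199]), [np.float64(0.0016199749787036302), np.float64(0.0016199749787036632)]) [ 0.6085656  -0.14142274  0.086     ] [ 0.59869281 -0.14611475  0.086     ]
hinge (array([0.60502254, 0.08758258, 0.08844217]), [np.float64(0.0013348518458944354), np.float64(0.0013348518458944306)])
bar [ 0.4546 -0.0353  0.078 ] 0.19440260947018284 -140.34560655666453
bar [ 0.4585 -0.0331  0.084 ] 0.19009086799602803 -140.10457943554994
bar S [ 0.4653 -0.0323  0.06  ] 0.18429860690432678 -138.94200119343216
eye S [ 0.4954 -0.125   0.064 ] 0.23991147231495932 -116.99461519918805
```

arm_command:
  series: "-1.4 -31 0 0 255;-1.4 -31 0 0 255;-1.4 -31 0 0 255;-1.4 -31 0 0 255;-1.4 -31 0 0 255;-1.4 -31 0 0 255;-1.6 -31 0 0 255;0 0 0 0.12 255;0 0 0 0.12 255;0 0 0 0.12 255;0 0 0 0.12 255;0 0 0 0.12 255;0 0 0 0.12 255;0 0 25 0 255;0 0 25 0 255;0 0 25 0 255;0 0 0 0 255"
  squeeze: 20

```text
time_s: 1.57
tool_pos: [0.4292, -0.0101, 0.143]
tool_rot: [-179.6, 0.3, 48.8]
force: [-0.8, -0.6, -0.3]
grip_width: 0.0006
grasp_force: 0.0
```

arm_command:
  series: "0 0 25 0 255;0 0 25 0 255;0 0 25 0 255;0 0 18 0 255;0 0 0 0 255;0 4 0 0 255;0 4 0 0 255;0 4 0 0 255;0 0 0 0 255"

```text
time_s: 2.32
tool_pos: [0.4442, -0.0188, 0.0563]
tool_rot: [179.8, -0.1, 48.7]
force: [0.3, -1.1, 1.4]
grip_width: 0.0003
grasp_force: 0.0
```

arm_command:
  series: "-3 0 0 0 255;-2.6 9.8 0 -0.052 255;-2.6 9.8 0 -0.052 255;-2.6 9.8 0 -0.052 255;-2.6 9.8 0 -0.052 255;-2.6 9.8 0 -0.052 255;-2.6 9.8 0 -0.052 255;-2.6 9.8 0 -0.052 255;0 0 0 0 255"

```text
time_s: 3.07
tool_pos: [0.4892, -0.073, 0.0551]
tool_rot: [179.9, -0.0, 69.6]
force: [-0.2, -1.1, -0.1]
grip_width: 0.0003
grasp_force: 0.0
```

arm_command:
  series: "-1.3 4.9 0 -0.026 255;-1.3 4.9 0 -0.026 255;-1.3 4.9 0 -0.026 255"

```text
time_s: 3.32
tool_pos: [0.4997, -0.08, 0.0547]
tool_rot: [-179.9, 0.0, 74.1]
force: [-1.8, 1.1, 2.1]
grip_width: 0.0004
grasp_force: 1.2
```

```bash
python3 - <<'E'
from h import *
snap('scene','s1');b=cv2.imread('pics/s1.png')[215:325,235:395]
cv2.imwrite('pics/f.png',cv2.resize(b,None,fx=4,fy=4,interpolation=2))
print(telemetry.get_obs()['force'])
E
```

```text
[-1.26125148  0.92832624 -1.06303897]
```

View pics/f.png

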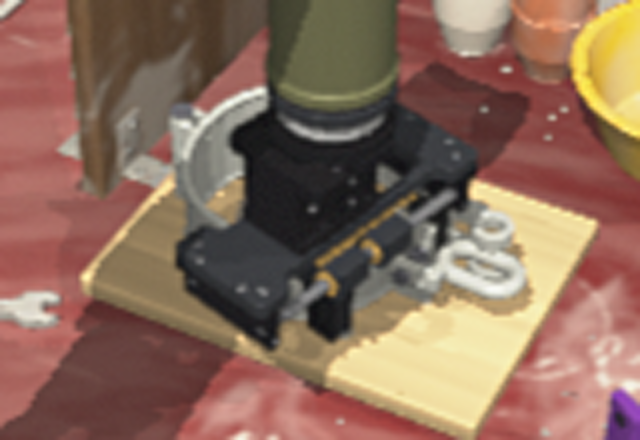

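The gate is following the pusher, and the eye (crop ~485,270) is almost at the ears (490,230). I'll press on gently until I feel the stop.

arm_command:
  series: "-0.5 2 0 -0.01 255;-0.5 2 0 -0.01 255;-0.5 2 0 -0.01 255;-0.5 2 0 -0.01 255;0 0 0 0 255"

```text
time_s: 3.78
tool_pos: [0.5081, -0.0848, 0.0547]
tool_rot: [180.0, 0.0, 76.4]
force: [-1.5, -0.6, 1.0]
grip_width: 0.0006
grasp_force: 0.8
```

arm_command:
  series: "0 1 0 -0.005 255;0 1 0 -0.005 255;0 0 0 0 255"

```text
time_s: 4.03
tool_pos: [0.5097, -0.0853, 0.0545]
tool_rot: [-180.0, 0.0, 76.9]
force: [-2.3, -1.1, 1.0]
grip_width: 0.0006
grasp_force: 1.1
```

arm_command:
  series: "0 1 0 -0.005 255;0 1 0 -0.005 255;0 0 0 0 255"

```text
time_s: 4.28
tool_pos: [0.5117, -0.0856, 0.0544]
tool_rot: [-180.0, 0.0, 77.5]
force: [-2.4, -1.3, 0.5]
grip_width: 0.0006
grasp_force: 1.0
```

arm_command:
  series: "0 1 0 -0.005 255;0 1 0 -0.005 255;0 0 0 0 255"

```text
time_s: 4.53
tool_pos: [0.513, -0.0858, 0.0543]
tool_rot: [-179.9, 0.0, 78.1]
force: [-3.2, -1.1, 1.7]
grip_width: 0.0006
grasp_force: 2.3
```

arm_command:
  series: "0 1 0 0 255;0 1 0 0 255;0 0 0 0 255"

```text
time_s: 4.78
tool_pos: [0.513, -0.0859, 0.0542]
tool_rot: [-179.7, 0.0, 78.1]
force: [-9.7, 0.9, 7.1]
grip_width: 0.0003
grasp_force: 5.4
```

arm_command:
  series: "0 1 0 0 255;0 1 0 0 255;0 0 0 0 255"

```text
time_s: 5.03
tool_pos: [0.5131, -0.0859, 0.0541]
tool_rot: [-179.4, 0.0, 78.1]
force: [-15.4, 0.1, 12.1]
grip_width: 0.0006
grasp_force: 8.6
```

The stop is firm: the tool isn't advancing while the force climbs to 15 N. One more small press, then back off and rise.

arm_command:
  series: "0 1 0 0 255;0 1 0 0 255;0 0 0 0 255;0 -6 0 0 255;0 -10 0 0 255;0 -10 0 0 255;0 0 0 0 255"

```text
time_s: 5.62
tool_pos: [0.4929, -0.0808, 0.0545]
tool_rot: [-180.0, -0.0, 78.1]
force: [0.2, 1.3, 0.3]
grip_width: 0.0002
grasp_force: 0.0
```

arm_command:
  series: "0 0 -30 0 255;0 0 -30 0 255;0 0 -30 0 255;0 0 -30 0 255;0 0 -20 0 255;-41 -3 0 -0.1 0;-41 -3 0 -0.1 0;-41 0 0 0 0;-41 0 0 0 0;-41 0 0 0 0;-41 0 0 0 0;-41 0 0 0 0;0 0 0 0 0"

```text
time_s: 6.7
tool_pos: [0.4707, -0.3767, 0.1943]
tool_rot: [-180.0, 0.4, 88.9]
force: [-1.2, -0.6, 1.1]
grip_width: 0.0458
grasp_force: 0.0
```

```bash
python3 - <<'E'
from h import *
o,_=snap('wrist','w1');print(o['tool_pos'],o['tool_rot'],o['force']);snap('scene','s2')
E
```

```text
[ 0.47068002 -0.37673562  0.19434242] [-179.97411267    0.39892471   88.92067795] [-1.2214737  -0.63581519  1.08312195]
```

View pics/w1.png

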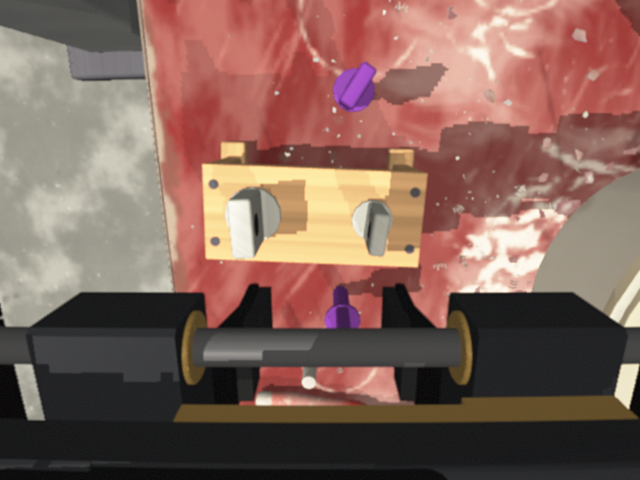

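The wrist view shows the rack edge to edge at (205–427, 163–266), with the thick pin at about (248,220) and the slim pin at about (374,225). Both grips are thin along world x, which is the finger closing line. I'll zoom in on the slim pin and check the gate in the same composite.

```bash
python3 - <<'E'
from h import *
a=cv2.resize(cv2.imread('pics/w1.png')[180:280,330:430],None,fx=4,fy=4,interpolation=2)
b=cv2.resize(cv2.imread('pics/s2.png')[235:335,280:380],None,fx=4,fy=4,interpolation=2)
c=cv2.resize(cv2.imread('pics/s2.png')[300:350,400:450],None,fx=4,fy=4,interpolation=2)
o=np.zeros((600,800,3),np.uint8);o[:400,:400]=a;o[:400,400:]=b;o[400:,:200]=c
cv2.imwrite('pics/g.png',o)
E
```

```text
(no output)
```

View pics/g.png

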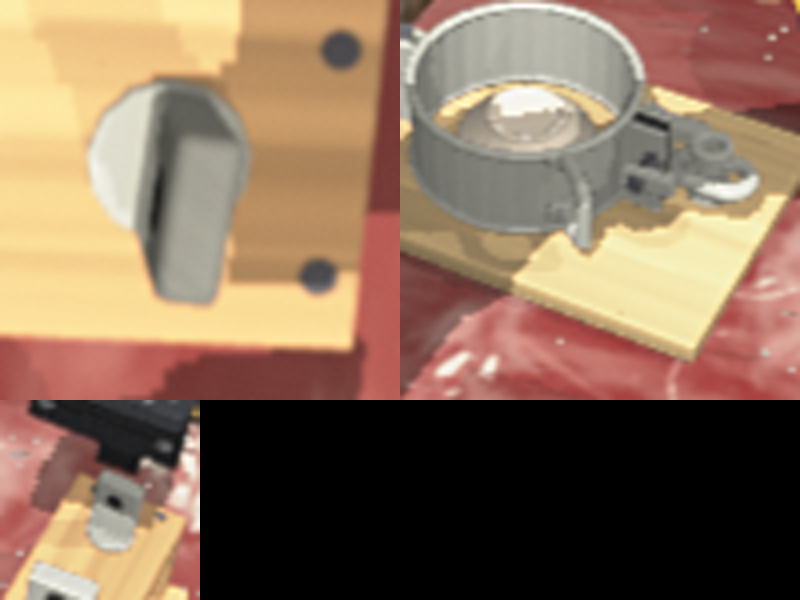

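The gate is shut, with its eye between the ears. In wrist pixels the slim pin's grip top has corners at (375,214), (390,215), (383,256) and (369.5,254). Its collar centre is at about (372,219).

```bash
python3 - <<'E'
from h import *
o=telemetry.get_obs();W=cam('wrist',o);S=cam('scene');print(o['tool_pos'],o['grip_width'])
q=[(375,214.25),(390,215),(383.25,255.75),(369.5,254.25)]
P=np.array([onz(W,u,.119) for u in q]);print(P.round(4),P.mean(0))
d=(P[0]+P[1]-P[2]-P[3])/2;print('size',np.linalg.norm(d),np.linalg.norm(P[1]-P[0]),'long bearing',np.degrees(np.arctan2(d[1],d[0])))
print('collar',onz(W,(372,219.2),.079))
print(tri((W,(379.4,234.8)),(S,(430,319))))
r=[onz(W,u,.074) for u in((205,163),(427,174),(418,266),(207,259))];print(np.round(r,4))
E
```

```text
[ 0.47326712 -0.36856756  0.19420566] 0.05362623570043984
[[ 0.5024 -0.3443  0.119 ]
 [ 0.5111 -0.3448  0.119 ]
 [ 0.5078 -0.3694  0.119 ]
 [ 0.4996 -0.3684  0.119 ]] [ 0.50521169 -0.35672037  0.119     ]
size 0.024525121676854344 0.008690475999484144 long bearing 82.8646951420333
collar [ 0.50512394 -0.35602134  0.079     ]
(array([ 0.50784991, -0.36182426,  0.11086028]), [np.float64(0.0033924935254202758), np.float64(0.003392493525420255)])
[[ 0.394  -0.3175  0.074 ]
 [ 0.5421 -0.3266  0.074 ]
 [ 0.539  -0.3915  0.074 ]
 [ 0.3895 -0.3844  0.074 ]]
```

The arm was still settling between the snapshot and that calculation (about 8 mm), so I correct to a pin centre near (0.5026, -0.365). Next I hover above it and measure again from a settled pose.

arm_command:
  series: "4 15 0 0.05 0;0 14 0 0.05 0;0 0 0 0 0;0 0 0 0 0;0 0 0 0 0;0 0 0 0 0;0 0 0 0 0;0 0 0 0 0"

```text
time_s: 7.47
tool_pos: [0.5023, -0.3636, 0.1948]
tool_rot: [180.0, 0.0, 83.8]
force: [0.4, 0.5, 0.6]
grip_width: 0.0866
grasp_force: 0.0
```

```bash
python3 - <<'E'
from h import *
o,im=snap('wrist','w2');print(o['tool_pos'],o['tool_rot'],o['grip_width']);W=cam('wrist',o)
hs=cv2.cvtColor(im,cv2.COLOR_BGR2HSV)
m=((hs[...,1]<60)&(hs[...,2]>70)).astype(np.uint8)
p=proj(W,[.5026,-.365,.1]);print(p)
n,l,st,ce=cv2.connectedComponentsWithStats(m)
for i in range(1,n):
    if st[i,4]>150 and abs(ce[i]-p).max()<120:
        c=cv2.findContours((l==i).astype(np.uint8),0,2)[0][0];print(st[i],ce[i].round(1),cv2.approxPolyDP(c,3,True)[:,0].tolist())
o1=dict(tool_pos=np.array([.47068,-.37674,.19434]),tool_rot=np.array([-179.974,.399,88.921]))
W1=cam('wrist',o1);P=np.array([onz(W1,u,.119) for u in[(375,214.25),(390,215),(383.25,255.75),(369.5,254.25)]]);d=(P[0]+P[1]-P[2]-P[3]);print('w1',P.mean(0),np.degrees(np.arctan2(d[1],d[0])))
x0,y0=p.astype(int)-100
cv2.imwrite('pics/w2c.png',cv2.resize(im[max(y0,0):y0+200,x0:x0+200],None,fx=3,fy=3,interpolation=2));print(x0,y0)
E
```

```text
[ 0.50225564 -0.36363666  0.19482715] [1.79983303e+02 6.56427440e-03 8.37958883e+01] 0.08662206365331004
[325.86788474 248.10106225]
[ 306  221   40   57 1492] [325.8 245.4] [[322, 221], [309, 230], [306, 240], [309, 250], [318, 257], [319, 277], [331, 277], [333, 258], [342, 251], [345, 235], [334, 222]]
w1 [ 0.50260799 -0.36554156  0.119     ] 82.51663476989856
225 148
```

```bash
python3 - <<'E'
from h import *
o=telemetry.get_obs();print(o['tool_pos'])
W=cam('wrist',o)
W1=cam('wrist',dict(tool_pos=np.array([.47068,-.37674,.19434]),tool_rot=np.array([-179.974,.399,88.921])))
x,e=tri((W,(325.5,277)),(W1,(376.4,255)));print(x,e)
print('c from edge',onz(W,(325.5,277),.119)+[.0016,.0129,0],'collar',onz(W,(325.5,239.5),.079))
E
```

```text
[ 0.50238155 -0.36363559  0.19480194]
[ 0.50111424 -0.37795025  0.1179638 ] [np.float64(0.00010005357793101373), np.float64(0.00010005357793105642)]
c from edge [ 0.50273081 -0.36456799  0.119     ] collar [ 0.50249466 -0.36496494  0.079     ]
```

The height checks out (0.118 against 0.119 expected). Grasping now.

arm_command:
  series: "-1 0 20 0 0;0 0 20 0 0;0 0 20 0 0;0 0 20 0 0;0 0 20 0 0;0 0 9 0 0;0 0 0 0 0;0 0 0 0 0;0 0 0 0 255;0 0 0 0 255;0 0 0 0 255;0 0 0 0 255;0 0 0 0 255;0 0 0 0 255;0 0 0 0 255;0 0 0 0 255"
  squeeze: 35

```text
time_s: 8.85
tool_pos: [0.5026, -0.3645, 0.0856]
tool_rot: [180.0, 0.0, 83.8]
force: [0.5, 0.3, -0.5]
grip_width: 0.0417
grasp_force: 0.0
```

arm_command:
  series: "0 0 0 0 255;0 0 0 0 255;0 0 0 0 255;0 0 0 0 255;0 0 0 0 255;0 0 0 0 255;0 0 0 0 255;0 0 0 0 255;0 0 0 0 255;0 0 0 0 255"

```text
time_s: 9.68
tool_pos: [0.5026, -0.3645, 0.0856]
tool_rot: [180.0, 0.0, 83.8]
force: [-0.1, 0.4, -0.0]
grip_width: 0.0095
grasp_force: 35.0
```

arm_command:
  series: "0 0 -10 0 255;0 0 -25 0 255;0 0 -25 0 255;0 0 -25 0 255;0 0 -25 0 255;0 0 -30 0 255;29 18 0 0 255;29 18 0 0 255;29 18 0 0 255;29 18 0 0 255;29 17 0 0 255;0 0 0 -0.108 255;0 0 0 0 255;0 0 0 0 255;0 0 0 0 255;0 0 0 0 255;0 0 0 0 255;0 0 0 0 255"

```text
time_s: 11.18
tool_pos: [0.6063, -0.2309, 0.2258]
tool_rot: [180.0, 0.0, 89.9]
force: [-0.4, -0.3, -0.7]
grip_width: 0.0094
grasp_force: 35.0
```

```bash
python3 - <<'E'
from h import *
o,im=snap('wrist','w3');print(o['tool_pos'],o['tool_rot'],o['grip_width'],o['grasp_force'],o['force']);W=cam('wrist',o)
p=proj(W,[.607,-.142,.086]);print(p)
x0,y0=(p-60).astype(int).clip(0)
o3=np.zeros((600,800,3),np.uint8);o3[:480,:480]=cv2.resize(im[y0:y0+120,x0:x0+120],(480,480),interpolation=2)
o3[:240,480:800]=cv2.resize(im,(320,240));cv2.imwrite('pics/h.png',o3);print(x0,y0)
E
```

```text
[ 0.60627492 -0.23087151  0.22576193] [1.79992464e+02 1.51762466e-02 8.98742837e+01] 0.009361163856736479 34.99892779625952 [-0.44285503 -0.33177225 -0.72810592]
[325.7975224  103.22989832]
265 43
```

View pics/h.png

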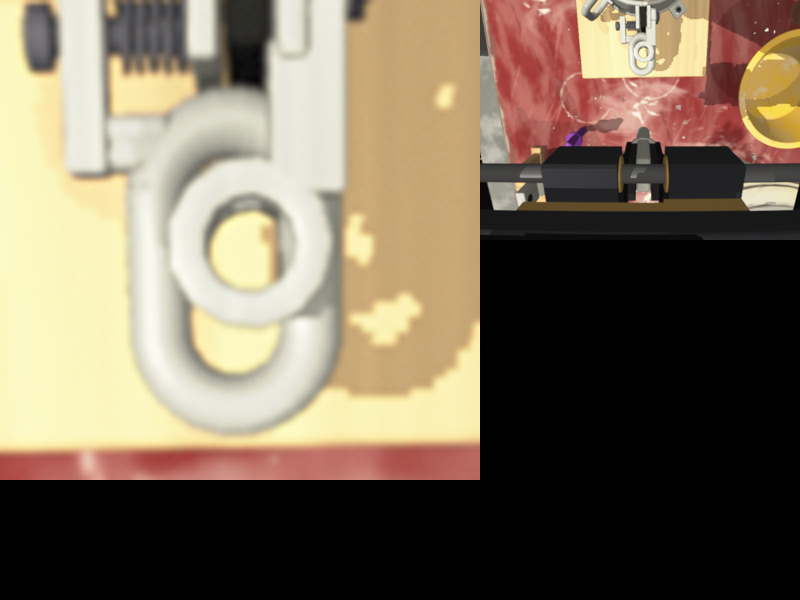

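In this view the gate's eye lies under the upper ear. The ear's ring centre is at about wrist pixel (327.6,103.3), and the pin is held upright. I've used all ten views, so from here I measure numerically.

```bash
cat >> h.py <<'E'
def ear(im,p,rr):
    g=cv2.resize(cv2.cvtColor(im,cv2.COLOR_BGR2GRAY),None,fx=4,fy=4,interpolation=2);x0,y0=[int(max(0,4*v-4*40)) for v in p]
    g=cv2.GaussianBlur(g[y0:y0+320,x0:x0+320],(7,7),0);out=[]
    for r in rr:
        c=cv2.HoughCircles(g,cv2.HOUGH_GRADIENT,1,15,param1=80,param2=15,minRadius=int(4*r*.88),maxRadius=int(4*r*1.12))
        if c is not None:out+= [np.round([(a+x0+.5)/4-.5,(b+y0+.5)/4-.5,q/4],1).tolist() for a,b,q in c[0][:3]]
    return out
E
python3 - <<'E'
from h import *
o=telemetry.get_obs();W=cam('wrist',o);im=cv2.imread('pics/w3.png')
print(o['tool_pos'],onz(W,(327.6,103.3),.086),ear(im,(327.6,103),(20.3,11)))
W0=cam('wrist',dict(tool_pos=np.array([.64959,0,.22172]),tool_rot=np.array([-179.917,0.005,90.002])))
print(tri((W,(327.6,103.3)),(W0,(275.8,397))))
E
```

```text
[ 0.60638126 -0.23064605  0.22571897] [ 0.60829467 -0.14180777  0.086     ] [[327.0, 102.80000305175781, 20.399999618530273], [323.20001220703125, 124.80000305175781, 10.800000190734863], [326.5, 103.19999694824219, 12.100000381469727], [328.5, 106.5, 11.0]]
(array([ 0.60839054, -0.14179548,  0.08539837]), [np.float64(9.47097906914215e-05), np.float64(9.470979069144846e-05)])
```

arm_command:
  series: "10 0 0 0 255;15 0 10 0 255;15 0 10 0 255;0 0 10 0 255;0 0 0 0 255;0 0 0 0 255;0 0 0 0 255;0 0 0 0 255;0 0 0 0 255;0 0 0 0 255"

```text
time_s: 12.07
tool_pos: [0.6069, -0.1907, 0.1961]
tool_rot: [180.0, 0.0, 89.9]
force: [0.1, 0.7, -1.1]
grip_width: 0.0098
grasp_force: 35.0
```

```bash
python3 - <<'E'
from h import *
o,im=snap('wrist','w4');print(o['tool_pos'],o['tool_rot'],o['force']);W=cam('wrist',o)
p=proj(W,[.607,-.142,.086]);q=proj(W,[.6215,-.142,.086])[0]-p[0];print(p,q)
c=ear(im,p,(q,q*15.5/29));print(c)
for a in c:print(onz(W,a[:2],.086).round(4))
E
```

```text
[ 0.60688489 -0.19066494  0.196081  ] [1.79952087e+02 2.25571720e-02 8.99432054e+01] [ 0.12517399  0.69424653 -1.14259211]
[324.99513621 166.41242992] 22.6096153265068
[[326.0, 166.0, 21.5], [326.20001220703125, 166.5, 12.199999809265137], [322.5, 184.0, 11.399999618530273], [327.0, 160.8000030517578, 11.199999809265137]]
[ 0.6076 -0.1417  0.086 ]
[ 0.6078 -0.1421  0.086 ]
[ 0.6054 -0.1533  0.086 ]
[ 0.6083 -0.1384  0.086 ]
```

arm_command:
  series: "17 1 0 0 255;17 0 0 0 255;15 0 0 0 255;0 0 15 0 255;0 0 15 0 255;0 0 8 0 255;0 0 0 0 255;0 0 0 0 255;0 0 0 0 255;0 0 0 0 255;0 0 0 0 255"

```text
time_s: 13.03
tool_pos: [0.6083, -0.1412, 0.1586]
tool_rot: [179.9, 0.0, 90.0]
force: [0.2, -0.4, -1.3]
grip_width: 0.0096
grasp_force: 35.0
```

arm_command:
  series: "0 0 1.5 0 255;0 0 1.5 0 255;0 0 1.5 0 255;0 0 1.5 0 255;0 0 0 0 255;0 0 0 0 255"

```text
time_s: 13.53
tool_pos: [0.6076, -0.1409, 0.1513]
tool_rot: [-180.0, -0.0, 90.0]
force: [1.0, -0.2, -0.7]
grip_width: 0.0098
grasp_force: 35.0
```

arm_command:
  series: "0 0 1.5 0 255;0 0 1.5 0 255;0 0 1.5 0 255;0 0 1.5 0 255;0 0 0 0 255;0 0 0 0 255"

```text
time_s: 14.03
tool_pos: [0.6077, -0.1409, 0.1454]
tool_rot: [-180.0, -0.0, 90.0]
force: [0.2, -0.5, -0.6]
grip_width: 0.01
grasp_force: 35.0
```

arm_command:
  series: "0 0 1.5 0 255;0 0 1.5 0 255;0 0 1.5 0 255;0 0 0 0 255;0 0 0 0 255"

```text
time_s: 14.45
tool_pos: [0.6076, -0.141, 0.1409]
tool_rot: [-180.0, 0.0, 90.0]
force: [0.2, -0.3, -0.7]
grip_width: 0.0099
grasp_force: 35.0
```

The pin is in the upper ear without side force. Next it meets the eye.

arm_command:
  series: "0 0 1 0 255;0 0 1 0 255;0 0 1 0 255;0 0 1 0 255;0 0 0 0 255;0 0 0 0 255"

```text
time_s: 14.95
tool_pos: [0.6077, -0.141, 0.137]
tool_rot: [-180.0, 0.0, 90.0]
force: [-0.5, 0.4, -1.4]
grip_width: 0.0097
grasp_force: 35.0
```

arm_command:
  series: "0 0 1 0 255;0 0 1 0 255;0 0 1 0 255;0 0 0 0 255;0 0 0 0 255"

```text
time_s: 15.37
tool_pos: [0.6075, -0.141, 0.1339]
tool_rot: [-180.0, 0.0, 90.0]
force: [-0.4, 0.3, -0.8]
grip_width: 0.0102
grasp_force: 35.0
```

arm_command:
  series: "0 0 1 0 255;0 0 1 0 255;0 0 1 0 255;0 0 0 0 255;0 0 0 0 255"

```text
time_s: 15.78
tool_pos: [0.6071, -0.1411, 0.1307]
tool_rot: [-179.9, 0.0, 90.0]
force: [-3.4, 0.1, 0.5]
grip_width: 0.0095
grasp_force: 35.0
```

arm_command:
  series: "0 0 1 0 255;0 0 1 0 255;0 0 1 0 255;0 0 0 0 255;0 0 0 0 255"

```text
time_s: 16.2
tool_pos: [0.6071, -0.1409, 0.1272]
tool_rot: [-179.9, -0.0, 90.0]
force: [-3.0, -0.4, -2.9]
grip_width: 0.0098
grasp_force: 35.0
```

The -x force shows the eye being drawn in. On to the lower ear.

arm_command:
  series: "0 0 1 0 255;0 0 1 0 255;0 0 1 0 255;0 0 1 0 255;0 0 0 0 255;0 0 0 0 255"

```text
time_s: 16.7
tool_pos: [0.607, -0.141, 0.1238]
tool_rot: [-179.9, -0.0, 90.0]
force: [-4.8, -0.6, 0.3]
grip_width: 0.01
grasp_force: 35.1
```

arm_command:
  series: "0 0 1 0 255;0 0 1 0 255;0 0 1 0 255;0 0 0 0 255;0 0 0 0 255"

```text
time_s: 17.12
tool_pos: [0.6071, -0.141, 0.1208]
tool_rot: [-179.9, 0.0, 90.0]
force: [-5.7, 0.5, 1.1]
grip_width: 0.0099
grasp_force: 35.1
```

arm_command:
  series: "0 0 1 0 255;0 0 1 0 255;0 0 1 0 255;0 0 1 0 255;0 0 0 0 255;0 0 0 0 255"

```text
time_s: 17.62
tool_pos: [0.6071, -0.141, 0.1168]
tool_rot: [-179.9, 0.0, 90.0]
force: [-5.3, -0.7, 0.5]
grip_width: 0.0096
grasp_force: 35.0
```

arm_command:
  series: "0 0 1 0 255;0 0 1 0 255;0 0 1 0 255;0 0 1 0 255;0 0 0 0 255;0 0 0 0 255"

```text
time_s: 18.12
tool_pos: [0.6071, -0.1411, 0.1128]
tool_rot: [-179.9, 0.0, 90.0]
force: [-5.6, 0.5, -0.3]
grip_width: 0.0098
grasp_force: 35.0
```

arm_command:
  series: "0 0 1.5 0 255;0 0 1.5 0 255;0 0 1.5 0 255;0 0 1.5 0 255;0 0 1.5 0 255;0 0 1.5 0 255;0 0 1.5 0 255;0 0 1.5 0 255;0 0 0 0 255;0 0 0 0 255"

```text
time_s: 18.95
tool_pos: [0.607, -0.1411, 0.1006]
tool_rot: [-179.9, 0.0, 90.0]
force: [-5.6, -0.1, -0.7]
grip_width: 0.0099
grasp_force: 35.0
```

arm_command:
  series: "0 0 1 0 255;0 0 1 0 255;0 0 0 0 255;0 0 0 0 255"

```text
time_s: 19.28
tool_pos: [0.607, -0.1411, 0.0988]
tool_rot: [-179.9, 0.0, 90.0]
force: [-5.2, 0.5, 0.9]
grip_width: 0.0101
grasp_force: 35.0
```

arm_command:
  series: "0 0 1 0 255;0 0 0.5 0 255;0 0 0 0 255;0 0 0 0 255"

```text
time_s: 19.62
tool_pos: [0.6072, -0.1411, 0.0976]
tool_rot: [-179.9, 0.0, 90.0]
force: [-6.5, -0.6, 0.3]
grip_width: 0.0093
grasp_force: 35.0
```

arm_command:
  series: "0 0 1 0 255;0 0 0 0 255;0 0 0 0 255"

```text
time_s: 19.87
tool_pos: [0.6072, -0.1411, 0.0975]
tool_rot: [-179.9, 0.0, 90.0]
force: [-7.7, 0.4, 6.1]
grip_width: 0.0093
grasp_force: 35.0
```

arm_command:
  series: "0 0 1 0 255;0 0 0 0 255;0 0 0 0 255"

```text
time_s: 20.12
tool_pos: [0.6072, -0.1411, 0.0975]
tool_rot: [-180.0, 0.0, 90.0]
force: [-9.4, -0.7, 10.3]
grip_width: 0.0099
grasp_force: 35.0
```

The collar is seated: the stop is at 0.0975 against 0.0976 predicted, with 10 N up. Release and rise.

arm_command:
  series: "0 0 -1 0 0;0 0 0 0 0;0 0 0 0 0;0 0 0 0 0;0 0 0 0 0;0 0 0 0 0;0 0 0 0 0;0 0 0 0 0;0 0 -10 0 0;0 0 -20 0 0;0 0 -30 0 0;0 0 -30 0 0;-25 0 -20 0 0;-25 0 0 0 0;0 0 0 0 0;0 0 0 0 0;0 0 0 0 0;0 0 0 0 0;0 0 0 0 0"

```text
time_s: 21.7
tool_pos: [0.6078, -0.1894, 0.2062]
tool_rot: [-180.0, -0.0, 90.1]
force: [0.6, 0.1, 0.2]
grip_width: 0.0866
grasp_force: 0.0
```

```bash
python3 - <<'E'
from h import *
o,im=snap('wrist','w5');print(o['tool_pos'],o['tool_rot'],o['force'],o['grip_width']);W=cam('wrist',o)
for z in(.091,.131):print(proj(W,[.6075,-.141,z]))
# grip-top edges: bright gray mask in the area; ring of pin collar
p=proj(W,[.6075,-.141,.091]);q=proj(W,[.6215,-.141,.091])[0]-p[0];c=ear(im,p,(q,))
print(q,c,[onz(W,a[:2],.091).round(4).tolist() for a in c])
g=cv2.cvtColor(im,cv2.COLOR_BGR2GRAY);x,y=proj(W,[.6075,-.141,.131]).astype(int)
for r in range(y-40,y+44,6):print(r,g[r,x-44:x+45:4].tolist())
E
```

```text
[ 0.60779661 -0.18940388  0.2062398 ] [-1.79968159e+02 -4.61098792e-02  9.01123799e+01] [0.57431261 0.09913652 0.17665014] 0.0865977400296294
[324.83524971 166.27890207]
[324.65888786 172.83669769]
21.422913455153434 [] []
132 [222, 221, 201, 165, 163, 164, 155, 187, 197, 202, 201, 200, 197, 213, 215, 215, 213, 212, 155, 159, 154, 155, 155]
138 [219, 221, 208, 197, 190, 189, 194, 204, 181, 166, 162, 167, 181, 213, 215, 214, 213, 210, 156, 159, 153, 155, 154]
144 [215, 218, 212, 189, 163, 197, 205, 165, 120, 169, 150, 124, 114, 201, 190, 184, 182, 182, 156, 159, 153, 155, 155]
150 [231, 231, 226, 227, 188, 226, 181, 131, 112, 176, 92, 83, 82, 115, 114, 134, 137, 138, 157, 159, 155, 155, 154]
156 [231, 231, 231, 233, 193, 232, 179, 168, 200, 180, 226, 222, 217, 150, 147, 133, 121, 122, 157, 160, 154, 156, 156]
162 [231, 231, 231, 233, 193, 238, 179, 200, 199, 182, 228, 220, 218, 154, 146, 139, 125, 123, 156, 159, 155, 155, 155]
168 [232, 231, 231, 233, 190, 240, 222, 204, 197, 164, 226, 220, 214, 147, 147, 139, 134, 120, 156, 159, 155, 196, 202]
174 [232, 232, 231, 233, 191, 239, 209, 218, 202, 164, 228, 219, 217, 149, 143, 137, 127, 124, 155, 227, 226, 227, 222]
180 [232, 232, 231, 232, 194, 237, 208, 204, 211, 165, 225, 219, 219, 151, 143, 136, 139, 125, 157, 161, 198, 200, 155]
186 [232, 232, 231, 232, 198, 236, 211, 161, 171, 186, 225, 220, 219, 153, 173, 238, 203, 142, 156, 159, 156, 156, 156]
192 [232, 232, 231, 232, 225, 219, 224, 184, 129, 165, 224, 217, 218, 158, 215, 225, 192, 145, 157, 160, 153, 158, 198]
198 [232, 232, 231, 232, 233, 201, 221, 217, 196, 171, 170, 168, 174, 197, 220, 208, 150, 226, 227, 229, 226, 227, 227]
204 [229, 229, 227, 227, 229, 228, 209, 206, 217, 218, 217, 217, 218, 218, 198, 144, 212, 207, 209, 212, 207, 208, 206]
210 [116, 158, 147, 126, 131, 118, 112, 121, 133, 157, 172, 172, 155, 136, 124, 120, 125, 125, 133, 132, 112, 103, 103]
```

The grip's top spans rows 153–196 and columns 318–331. That matches a seated, upright pin, predicted centre (324.7,172.8). Signing off.

```bash
python3 -c "
from h import *
print(env.sign_off())"
```

```text
the job is handed in; nothing more can be done
None
```

I pushed the gate shut against its stop and passed the slim pin through the upper ear, eye and lower ear until its collar seated on the upper ear; I then released it, moved the arm clear and handed the job in at about 22 s.

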